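Switch on the window ventilator and set its speed

TASK

Start the window ventilator: turn the red handle of its isolator clockwise to the green mark so that it snaps home in ON, and turn the black dial of the white speed regulator up until its white pointer stands at the green marker clip. Leave the clip where it is, and do not disturb the loose things on the sill.

Things in the scene. Friction and masses are not known exactly. Their poses are not given: they have to be found in the camera images.
- isolator: Grey enclosed rotary isolator, box 130 (its x) x 90 (its y) x 70 mm, screwed flat to the sill and immovable, a cable gland and rigid conduit elbow at its +x end reaching 111 mm from the centre. Origin: centre of its underside; z up. A yellow square 84 x 84 mm on its lid (top at 72 mm) has a green ON mark on the +x side and a black OFF mark on the +y side.
- isolator_handle (a joint): Angle of the red handle about its vertical axis: 0 = OFF stop (white-lined end towards the box's +y), 1.571 rad = ON stop (white-lined end towards the box's +x, the green mark); grows clockwise seen from above. Snap action: a spring drives it to the nearer stop; once past about 0.95 rad it jumps to ON by itself. Resists with at most 0.15 N m (some 6 N pushed 25 mm from the axis).
- handle_axis (a point): On the turning axis of the red handle, at the top of its bar, 108 mm above the sill. The bar is 64 mm long (32 mm either side of the axis), 14 mm wide and 26 mm tall (82 to 108 mm above the sill), over a round collar of 48 mm diameter (72 to 82 mm). It can be pushed sideways at either end or gripped across its width.
- handle_tip (a point): Top edge of the white-lined end of the red handle's bar, 32 mm from its axis, 108 mm above the sill.
- regulator: White fan speed regulator, box 124 x 124 x 58 mm with an aluminium face plate and tick marks, screwed flat to the sill and immovable, gland and conduit elbow at its +x side reaching 108 mm from the centre. Origin: centre of its underside; z up.
- speed_dial (a joint): Angle of the black speed dial about its vertical axis: 0 = lowest setting (pointer 135 degrees anticlockwise of the regulator's +x), 4.71 rad = highest; it grows clockwise seen from above. Stays where it is left (friction 0.035 N m).
- dial_grip (a point): On the turning axis of the black dial, at the top of its grip bar, 90 mm above the sill. The bar is 54 mm long, 14 mm wide, 24 mm tall (66 to 90 mm above the sill), on a round skirt of 60 mm diameter (58 to 66 mm).
- dial_pointer (a point): Where the dial points: 32 mm from the dial's axis along the grip bar, just beyond its white-lined end, 66 mm above the sill.
- speed_marker (a joint): Angle of the green marker clip on the scale, same zero and sense as the dial: the dial is right when both joints read the same. It is held by stiff friction (0.3 N m) and must stay.
- marker_tip (a point): Where the green marker clip points: 32 mm from the dial's axis, 66 mm above the sill, just inward of the clip (9 mm wide, 33 to 47 mm from the axis, its top 5 mm above the face plate).
- tumbler: Glass tumbler, 74 mm diameter, 90 mm tall, with silver screws in it; loose. Origin: centre of its underside.
- clamp: White plastic spring clip clamp with orange pads lying flat, about 122 x 75 x 24 mm; loose. Origin: under its pivot.
- level: Chrome spirit level 230 (its x) x 24 x 50 mm, standing on its long edge; loose. Origin: centre of its underside.
- dowel_1: Pine dowel, 16 mm diameter, 200 mm long, lying along its x; loose. Origin: underside at mid-length.
- dowel_2: Pine dowel, same as the other; loose.
- hinge: Grey aluminium hinge, lower leaf 58 x 70 x 4 mm lying on the sill, with a cover plate 80 x 70 mm hinged over it and standing partly open, up to 80 mm high; loose. Origin: on the sill under the hinge pin; the leaf extends to its +x.

How it is judged:
By the outcome, as a careful person would: the job done as asked, in the order asked, and still so for the second after the job is handed in, with the robot touching nothing.
It also fails if it takes over 48 s, if anything falls off the work surface, if the arm or the gripper's body presses on something with over 40 N, if the wrist force passes 120 N, or if a joint passes its speed limit or range.

ROBOT

A 6-joint arm with a two-finger parallel gripper is mounted at the origin on the work surface. World frame = base frame: x ahead of the robot, y to its left, z up, the work surface at z = 0. Lengths are in m, angles in rad, forces in N, time in s.
With the tool pointing down it reaches from about 0.375 to 0.925 m from the base axis. Payload 5.7 kg.
Tool frame: the origin (TCP) lies between the finger pads; the fingertips stand 25 mm ahead of it and the grasp point (between the pads) lies 6 mm ahead of it (bot.tcp_to_tips is the z of the fingertips in the tool frame, in m); z points along the fingers, x is the direction in which the jaws open and shut, and the axes are right-handed (so a half turn about z gives the same grasp; the last joint's range is limited). The gripper opens to 85 mm and grips with 20 to 120 N. Pads are 22 mm wide; open, the fingers measure 114 mm over their backs; the gripper's body (76 mm by 85 mm) begins 54 mm behind the grasp point. The pads swing forward as they close: fully open they stand 13 mm farther back than shut.
Start: joints at [-1.364, 0.359, 1.51, -0, 1.272, -0.115], TCP at [0.19, -0.569, 0.256] pointing down, gripper open.
Joint ranges: [-2.97, 2.97], [-1.01, 2.36], [0.21, 2.38], [-0.96, 4.11], [0.2, 2.71], [-2.98, 2.98]. Speed limits (rad/s): [2.39, 2.39, 3.14, 3.14, 3.14, 3.14].

INTERFACE

Orientations are given as a 3x3 rotation matrix whose columns are the frame's x, y, z axes.
In Python, from workcell import status, eyes, bot gives the robot as it stands.
- The arm moves only by the tool carry_out, never from a script. Its argument "increments" is a list that holds one entry, the list of rows, each a list of 5 numbers: the opening, from 0 (shut) to 1 (fully open), then the shift along the tool's x, y, z in cm, then the turn about the tool's z in rad. A call has 1 to 12 rows; each row is the pose to reach, as a shift and turn from the pose commanded when the call began, along the tool's axes at that moment; what a row does not reach only later rows make up. A row lasts 1/8 s, in which the tool goes at most 62.5 mm and 10.7 degrees, less where a joint would pass 70% of its speed; a pose out of reach is approached as far as the arm can. A call with a gripper value outside its range is refused whole. The fingers move at their own pace and stop on an object; the grip force is fixed at half the most. Time passes only in rows, so rows that repeat a pose let the fingers close. It gives the time, the measured TCP pose, the force and the opening at its end, in the units of the state.
- status.get_obs(): the state, without advancing time (a new reading comes with each control period).
- eyes.get_image(name): name is "scene" or "top"; returns a dict with "img" (420x560x3 uint8, red, green, blue), "range_z" (420x560 float32, m along the optical axis (not along the pixel's ray), 0 where there is no reading), "fovy" (degrees; the focal length in pixels is half the picture's height over the tangent of half this angle, whatever the lens; pixels are square), "cx", "cy" (the principal point, pixels), "k1" (the pictures are not rectified: a ray, as slopes to the right and down, at radius r is drawn at 1 + k1 r^2 times it, then the intrinsics apply), "rvec" (rotation vector, rad) and "tvec" (3), from world to camera coordinates, as OpenCV has them. Camera axes: x right, y down, z forward; pixel columns grow to the right and rows downward; lengths in m; the calibration is good to about 2 mm. A picture is of the moment at which its call begins.
- bot.hand_in(): hands the job in, once; it reports no verdict.
The state is a dict: "clock": time; "joints": joint angles; "dq": joint speeds; "effort": joint torques, N m; "position": TCP position; "eef_rot": TCP orientation; "contact_force": force on the tool from outside, world axes, zero at the start; "wrist_torque": the same for the moment, N m; "gripper_width": finger opening in m.
Only numpy, scipy, OpenCV 4.12 (cv2) and the standard library are available. Lean on these libraries where they do the work, as an engineer would, in place of code of your own. Each camera call takes 0.05 s, during which the arm holds its last target. There are 200 camera calls.

## Working session

There is one attempt and no reset: what is moved stays moved. The work goes in short steps, Python scripts to look and compute and a tool call to move; the robot and the scene stay as the last step left them, time stands still between calls to the robot, and variables do not carry over. Pictures are saved under pics/ and viewed, about 8 in all and at most 12, crops included, and the job is handed in when it is done.

Besides the shell and the picture viewer there is one more tool, called in YAML: its name, and indented under it one key for each argument. carry_out: Moves the arm, as the interface text tells. Its arguments: {"type":"object","properties":{"increments":{"type":"array","items":{"type":"array","items":{"type":"array","items":{"type":"number"}}}}},"required":["increments"]}

```bash
mkdir -p pics
cat > h.py <<'E'
import numpy as np, cv2
from workcell import status, eyes, bot
def cam(n):
    d=eyes.get_image(n); h,w=d["img"].shape[:2]; f=h/2/np.tan(np.radians(d["fovy"])/2)
    d["K"]=np.array([[f,0,d["cx"]],[0,f,d["cy"]],[0,0,1]]); d["D"]=np.array([d["k1"],0,0,0.])
    d["R"]=cv2.Rodrigues(np.array(d["rvec"],float))[0]; d["t"]=np.array(d["tvec"],float).ravel(); return d
def at_z(d,u,v,z):
    x,y=ray(d,u,v); r=d["R"].T@np.array([x,y,1]); o=-d["R"].T@d["t"]; return o+r*(z-o[2])/r[2]
def ray(d,u,v):
    # drawn = r*(1+k1 r^2)
    return cv2.undistortPoints(np.array([[[u,v]]],float),d["K"],d["D"])[0,0]
def proj(d,P):
    return cv2.projectPoints(np.atleast_2d(np.array(P,float)),cv2.Rodrigues(d["R"])[0],d["t"],d["K"],d["D"])[0][:,0]
def save(d,name,box=None,s=1):
    im=d["img"][...,::-1]
    if box: im=im[box[1]:box[3],box[0]:box[2]]
    cv2.imwrite("pics/"+name,cv2.resize(im,None,fx=s,fy=s,interpolation=cv2.INTER_CUBIC))
E
python3 - <<'E'
from h import *
for n in("top","scene"):
    d=cam(n); save(d,n+"1.png"); print(n,d["fovy"],d["k1"],-d["R"].T@d["t"])
o=status.get_obs(); print({k:np.round(v,3) for k,v in o.items()})
E
```

```text
top 45.58878377652509 0.053085762178552605 [ 0.41837843 -0.0116603   1.42053855]
scene 43.011869115499564 -0.18350394790802113 [ 1.46022264 -0.42624167  1.11055866]
{'clock': np.float64(0.1), 'joints': array([-1.364,  0.359,  1.511,  0.   ,  1.273, -0.115]), 'dq': array([-0.002, -0.001, -0.002,  0.001,  0.002,  0.   ]), 'effort': array([ 1.0000e-03, -5.2865e+01, -2.7935e+01, -0.0000e+00,  5.0000e-03,
       -0.0000e+00]), 'position': array([ 0.19 , -0.569,  0.256]), 'eef_rot': array([[ 0.316, -0.949, -0.   ],
       [-0.949, -0.316,  0.002],
       [-0.002, -0.   , -1.   ]]), 'contact_force': array([-0.371, -1.008, -0.024]), 'wrist_torque': array([ 0.005,  0.028, -0.004]), 'gripper_width': np.float64(0.085)}
```

View pics/top1.png

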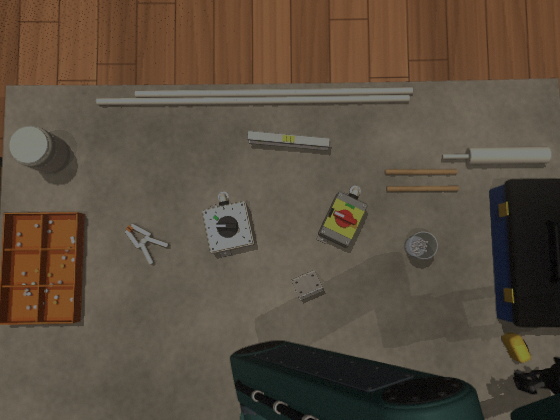

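View pics/scene1.png

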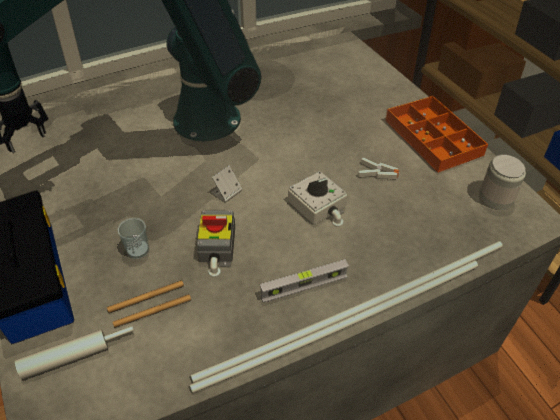

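The top view shows the regulator at about (228,226), the isolator at (344,217), the hinge at (308,286) and the tumbler at (421,245). I'll enlarge the two devices.

Run:
```python
from h import *
d=cam("top"); print(at_z(d,228,226,.09),at_z(d,345,217,.108),at_z(d,308,286,.0),at_z(d,421,245,.05))
save(d,"crop1.png",(190,175,380,305),4.2)
```

```text
[0.52266423 0.1402993  0.09      ] [ 0.5420187  -0.17003335  0.108     ] [ 0.3587656  -0.07479239  0.        ] [ 0.46915954 -0.38062345  0.05      ]
```

View pics/crop1.png

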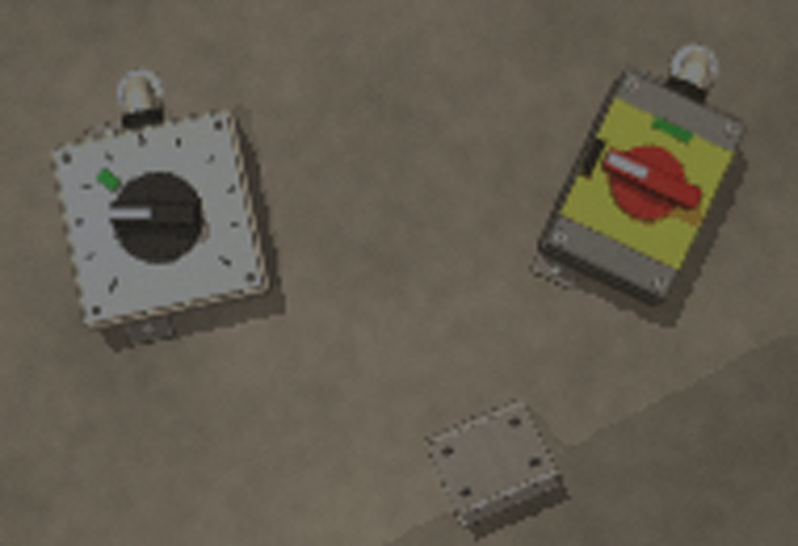

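Run:
```python
from h import *
d=cam("top")
def P(u,v,z): return at_z(d,(u+.5)/4.2-.5+190,(v+.5)/4.2-.5+175,z)
h1,h2,on,off=P(607,159,.108),P(700,198,.108),P(672,130,.072),P(594,157,.072)
skc=P(158,218,.066); b1,b2=P(110,213,.09),P(200,213,.09); mk=P(108,180,.061)
hc=P(648,184,.078)
a=lambda v: np.degrees(np.arctan2(v[1],v[0]))
print("handle",h1,h2,"mid",(h1+h2)/2,"collar",hc,"ang",a(h1-h2),"len",np.linalg.norm(h1-h2),"on",a(on-hc),"off",a(off-hc))
print("skirt",skc,"bar",(b1+b2)/2,"ang",a(b1-b2),np.linalg.norm(b1-b2),"mk ang",a(mk-skc),np.linalg.norm(mk-skc))
# isolator lid corners, regulator corners
ic=[P(*c,.07) for c in((626,70),(745,122),(663,298),(541,246))]; rc=[P(*c,.058) for c in((52,150),(237,110),(268,286),(90,325))]
for c in(ic,rc): print("ctr",np.mean(c,0),"xdir",a(c[0]+c[1]-c[2]-c[3]))
for c,n in(((.5*(h1+h2)),"h"),(skc,"s")):
    print(proj(d,c))
s=cam("scene"); save(s,"crop2.png",(185,165,365,285),4.4)
print((proj(s,(h1+h2)/2)-[185,165])*4.4,(proj(s,[*skc[:2],.09])-[185,165])*4.4)
```

```text
handle [ 0.55426899 -0.14179972  0.108     ] [ 0.52917112 -0.19927038  0.108     ] mid [ 0.54172006 -0.17053505  0.108     ] collar [ 0.54101322 -0.17062612  0.078     ] ang 66.40873955174143 len 0.06271188107361117 on -25.597438338032504 off 61.335451413169096
skirt [0.5231384  0.14510873 0.066     ] bar [0.5244904  0.14424784 0.09      ] ang 89.42312338909194 0.057271750212984016 mk ang 52.46783471186182 0.04218382545318683
ctr [ 0.54204795 -0.16884955  0.07      ] xdir -26.394687627630105
ctr [0.52419116 0.143563   0.058     ] xdir 11.231317022900448
[[345.19400165 217.11115547]]
[[227.23809524 226.52380952]]
[[122.81360802 225.84965625]] [[579.06324946  69.64259628]]
```

View pics/crop2.png

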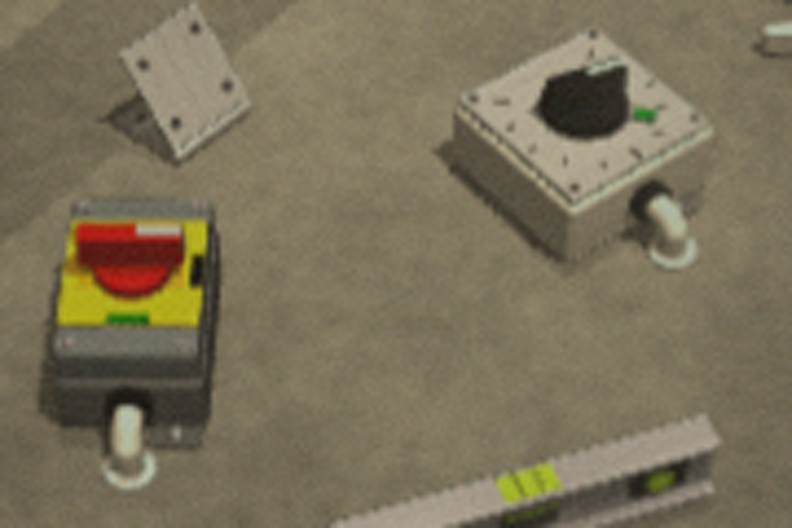

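The pictures agree to within about 3 mm. The handle axis is near (0.542, -0.169) with its bar at about 65°. The dial is near (0.524, 0.1455) with its bar at about 89° and the clip at about 52°. I'm moving above the handle with the jaws across its bar.

carry_out:
  increments:
    - [[0.6, -2, -3.3, 0, 0], [0.6, -4.6, -7.9, 0, -0.1], [0.6, -7.6, -13, 0, -0.25], [0.6, -10.6, -18.2, 0, -0.4], [0.6, -13.6, -23.4, 0, -0.55], [0.6, -16.6, -28.6, 0, -0.7], [0.6, -19.6, -33.8, 0, -0.81], [0.6, -22.6, -39, 0, -0.81], [0.6, -25, -43, 3, -0.81], [0.6, -26.8, -46.1, 6, -0.81], [0.6, -26.8, -46.1, 8, -0.81], [0.6, -26.8, -46.1, 8, -0.81]]

```text
clock: 1.75
position: [0.5412, -0.1681, 0.1746]
eef_rot: [[0.906, -0.424, -0.004], [-0.424, -0.906, 0.002], [-0.004, 0.0, -1.0]]
contact_force: [-0.0, -0.2, 0.7]
gripper_width: 0.0513
```

Run:
```python
from h import *
d=cam("scene"); save(d,"s2.png",(170,130,300,270),4)
o=status.get_obs(); print(np.round(o["position"],4),np.round(o["eef_rot"],3),o["gripper_width"],o["contact_force"])
```

```text
[ 0.5419 -0.1689  0.1759] [[ 0.905 -0.425 -0.002]
 [-0.425 -0.905  0.001]
 [-0.002  0.    -1.   ]] 0.0515971553769772 [0.3924843  0.13770454 0.49722241]
```

View pics/s2.png

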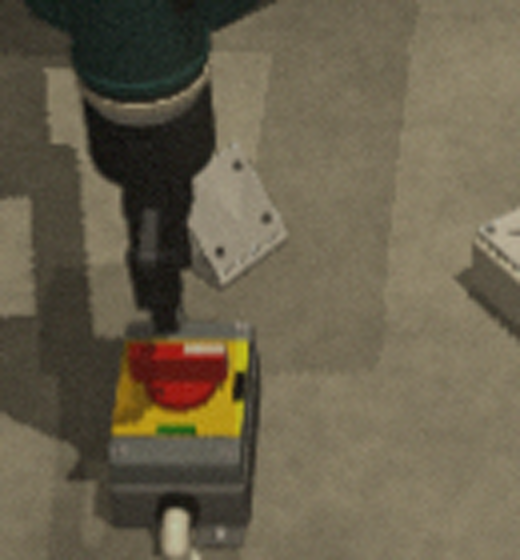

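The gripper is over the handle, with the fingers at about (160,290) in the crop and the bar centre at about (178,358). I'll descend and half-close loosely, so that centring errors don't load the arm.

carry_out:
  increments:
    - [[0.6, 0, 0, 2, 0], [0.6, 0, 0, 4, 0], [0.6, 0, 0, 5.5, 0], [0.6, 0, 0, 6.3, 0], [0.45, 0, 0, 6.3, 0], [0.35, 0, 0, 6.3, 0], [0.27, 0, 0, 6.3, 0], [0.27, 0, 0, 6.3, 0], [0.27, 0, 0, 6.3, 0]]

```text
clock: 2.92
position: [0.5424, -0.1692, 0.1135]
eef_rot: [[0.905, -0.425, 0.0], [-0.425, -0.905, -0.0], [0.0, -0.0, -1.0]]
contact_force: [0.8, -0.5, -0.2]
gripper_width: 0.0231
```

carry_out:
  increments:
    - [[0.25, 0, 0, 0, 0.15], [0.25, 0, 0, 0, 0.3], [0.25, 0, 0, 0, 0.45], [0.25, 0, 0, 0, 0.6], [0.25, 0, 0, 0, 0.75], [0.25, 0, 0, 0, 0.9], [0.25, 0, 0, 0, 1.05], [0.25, 0, 0, 0, 1.2], [0.25, 0, 0, 0, 1.35], [0.25, 0, 0, 0, 1.5], [0.25, 0, 0, 0, 1.5], [0.25, 0, 0, 0, 1.5]]

```text
clock: 4.42
position: [0.5423, -0.1691, 0.1133]
eef_rot: [[-0.357, -0.934, -0.0], [-0.934, 0.357, 0.0], [-0.0, 0.0, -1.0]]
contact_force: [0.6, -0.1, -0.0]
gripper_width: 0.0215
```

Now I'll open, rise, and look.

carry_out:
  increments:
    - [[0.4, 0, 0, 0, 0], [0.6, 0, 0, 0, 0], [0.6, 0, 0, 0, 0], [0.6, 0, 0, -2, 0], [0.6, 0, 0, -5, 0], [0.6, 0, 0, -9, 0], [0.6, 0, 0, -10, 0], [0.6, 0, 0, -10, 0]]

```text
clock: 5.42
position: [0.5425, -0.1692, 0.2136]
eef_rot: [[-0.36, -0.933, 0.001], [-0.933, 0.36, -0.0], [-0.0, -0.001, -1.0]]
contact_force: [-0.1, -0.7, -0.2]
gripper_width: 0.051
```

Run:
```python
from h import *
d=cam("scene"); save(d,"s3.png",(170,130,370,270),4)
o=status.get_obs(); print(np.round(o["position"],4),np.round(o["eef_rot"],3),o["gripper_width"],o["contact_force"],o["joints"])
```

```text
[ 0.5419 -0.1689  0.2126] [[-0.36  -0.933 -0.001]
 [-0.933  0.36   0.   ]
 [-0.     0.001 -1.   ]] 0.05146536680795588 [ 0.40771106  0.42528226 -1.3749168 ] [-4.23970016e-01  3.56426665e-01  1.63328734e+00  1.05425413e-04
  1.15279323e+00  1.51494516e+00]
```

View pics/s3.png

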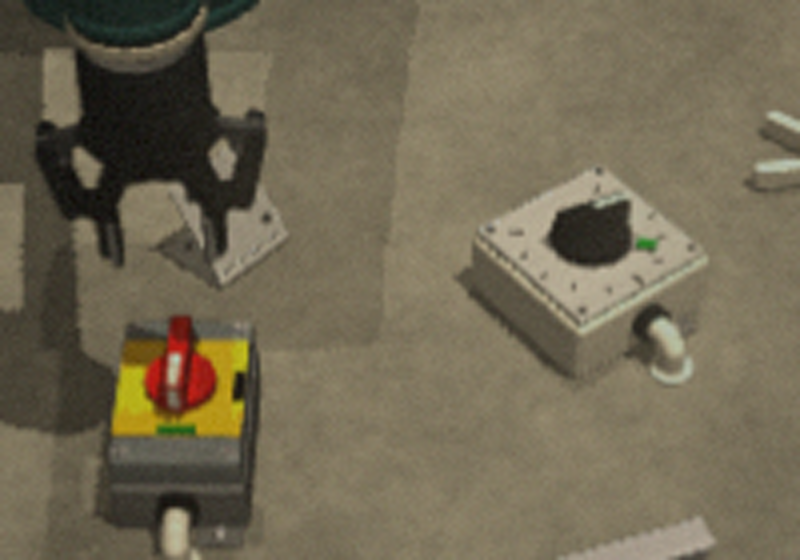

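The handle's white end, at crop pixel (175,395), points to the green mark, so it is ON. Next I'll go over the dial.

carry_out:
  increments:
    - [[0.6, -1.5, 0.7, 0, -0.15], [0.6, -4.5, 2, 0, -0.32], [0.6, -8, 3.6, 0, -0.49], [0.6, -11.5, 5.2, 0, -0.66], [0.6, -15, 6.8, 0, -0.83], [0.6, -18.5, 8.4, 0, -1.0], [0.6, -22, 10, 0, -1.17], [0.6, -25.5, 11.5, 0, -1.34], [0.6, -28, 12.6, 0, -1.51], [0.6, -28.7, 13, 0, -1.68], [0.6, -28.7, 13, 1, -1.85], [0.6, -28.7, 13, 2, -1.92]]

```text
clock: 6.98
position: [0.5231, 0.1455, 0.1913]
eef_rot: [[1.0, -0.015, -0.003], [-0.015, -1.0, -0.0], [-0.003, 0.0, -1.0]]
contact_force: [-0.2, -0.7, -0.3]
gripper_width: 0.0513
```

carry_out:
  increments:
    - [[0.6, 0, 0, 2, 0], [0.6, 0, 0, 4, 0], [0.6, 0, 0, 4.5, 0], [0.6, 0, 0, 4.5, 0]]

```text
clock: 7.48
position: [0.5236, 0.1453, 0.1474]
eef_rot: [[1.0, -0.019, -0.002], [-0.019, -1.0, -0.0], [-0.002, 0.0, -1.0]]
contact_force: [0.5, 1.2, 0.6]
gripper_width: 0.0511
```

Run:
```python
from h import *
d=cam("scene"); save(d,"s4.png",(260,120,380,240),5)
o=status.get_obs(); print(np.round(o["position"],4),np.round(o["eef_rot"],3),o["gripper_width"],o["contact_force"],o["joints"])
```

```text
[0.5242 0.1454 0.1481] [[ 1.    -0.019 -0.001]
 [-0.019 -1.    -0.   ]
 [-0.001  0.    -1.   ]] 0.05171403449255933 [ 0.4631991  -0.34005359 -0.17850611] [1.43544926e-01 4.03620617e-01 1.75118418e+00 1.10921715e-04
 9.87484308e-01 1.62467381e-01]
```

View pics/s4.png

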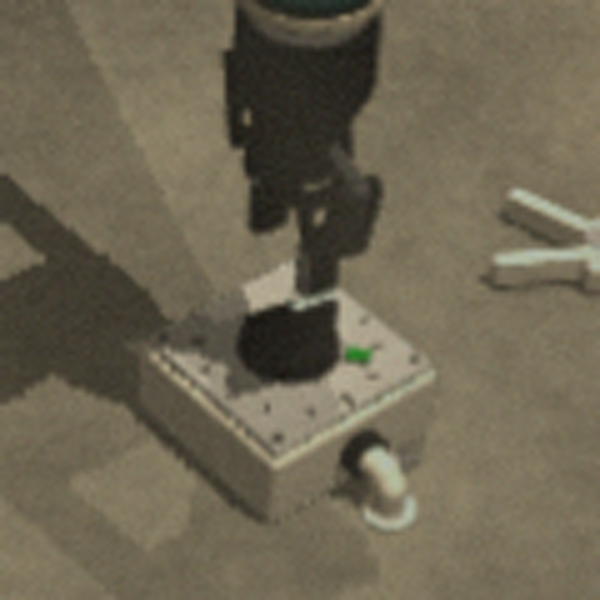

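The fingers straddle the dial bar, tips at about (268,225) and (318,290) above the bar's white end at (315,300). I'll descend and close.

carry_out:
  increments:
    - [[0.6, 0, 0, 2, 0], [0.6, 0, 0, 3.8, 0], [0.6, 0, 0, 5, 0], [0.45, 0, 0, 5, 0], [0.32, 0, 0, 5, 0], [0.22, 0, 0, 5, 0], [0.18, 0, 0, 5, 0], [0.18, 0, 0, 5, 0], [0.18, 0, 0, 5, 0]]

```text
clock: 8.65
position: [0.5244, 0.1454, 0.0984]
eef_rot: [[1.0, -0.019, 0.0], [-0.019, -1.0, 0.0], [0.0, -0.0, -1.0]]
contact_force: [-0.3, -0.2, -0.6]
gripper_width: 0.015
```

carry_out:
  increments:
    - [[0.12, 0, 0, 0, 0], [0.1, 0, 0, 0, 0], [0.1, 0, 0, 0, 0], [0.1, 0, 0, 0, 0.1], [0.1, 0, 0, 0, 0.25], [0.1, 0, 0, 0, 0.4], [0.1, 0, 0, 0, 0.52], [0.1, 0, 0, 0, 0.6], [0.1, 0, 0, 0, 0.62], [0.1, 0, 0, 0, 0.62], [0.1, 0, 0, 0, 0.62]]

```text
clock: 10.02
position: [0.5239, 0.1457, 0.0986]
eef_rot: [[0.802, -0.597, -0.001], [-0.597, -0.802, 0.001], [-0.001, -0.0, -1.0]]
contact_force: [-1.4, 1.5, 6.4]
gripper_width: 0.013
```

carry_out:
  increments:
    - [[0.2, 0, 0, 0, 0], [0.4, 0, 0, 0, 0], [0.6, 0, 0, 0, 0], [0.6, 0, 0, -2, 0], [0.6, 0, 0, -6, 0], [0.6, 0, 0, -12, 0], [0.6, 5, 0, -14, 0], [0.6, 0, -10, -14, 0], [0.6, 0, -16, -14, 0], [0.6, 0, -20, -14, 0], [0.6, 0, -20, -14, 0]]

```text
clock: 11.4
position: [0.6448, 0.3093, 0.2377]
eef_rot: [[0.804, -0.595, 0.001], [-0.595, -0.804, 0.001], [-0.0, -0.001, -1.0]]
contact_force: [-0.1, -1.2, -0.2]
gripper_width: 0.0512
```

Run:
```python
from h import *
d=cam("top"); s=cam("scene")
a=cv2.resize(d["img"][190:255,190:265],None,fx=7,fy=7,interpolation=cv2.INTER_CUBIC)
np.save("t.npy",d["img"])
b=cv2.resize(s["img"][175:225,280:350],None,fx=7,fy=7,interpolation=cv2.INTER_CUBIC)
im=np.zeros((600,800,3),np.uint8); 
a=cv2.resize(d["img"][195:255,195:260],None,fx=6,fy=6,interpolation=cv2.INTER_CUBIC)
b=cv2.resize(s["img"][165:230,285:350],None,fx=6,fy=6,interpolation=cv2.INTER_CUBIC)
im[:360,:390]=a; im[:390,400:790]=b
cv2.imwrite("pics/c5.png",im[:400,:,::-1])
o=status.get_obs(); print(np.round(o["position"],4),np.round(o["eef_rot"],3),o["gripper_width"],o["contact_force"])
```

```text
[0.6443 0.3083 0.2374] [[ 0.804 -0.595 -0.   ]
 [-0.595 -0.804  0.001]
 [-0.    -0.    -1.   ]] 0.051273814507389624 [-0.05917437 -0.17169095  0.53521664]
```

View pics/c5.png

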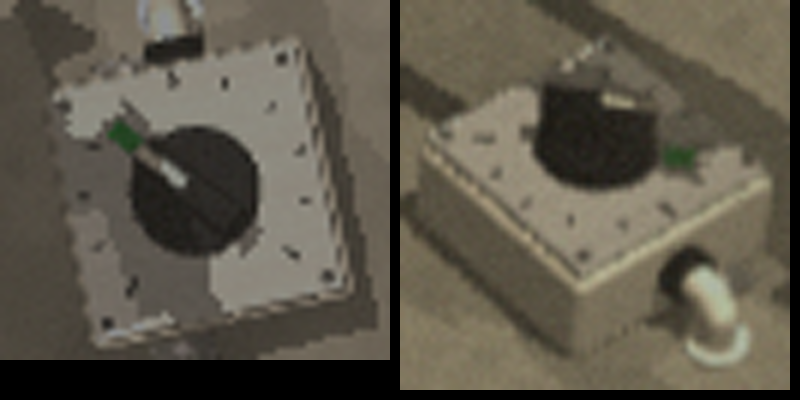

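The handle is still to be re-checked. The dial stands near the clip, at top crop (123,137), and needs a finer reading. I'll brighten an enlarged crop.

Run:
```python
from h import *
ims=[]
for i in range(6):
    d=cam("top"); ims.append(d["img"].astype(float))
m=np.mean(ims,0)
c=m[208:244,208:246]; c=(np.clip(c/255,0,1)**0.45*255).astype(np.uint8)
c=cv2.resize(c,None,fx=16,fy=16,interpolation=cv2.INTER_CUBIC); cv2.imwrite("pics/c6.png",c[...,::-1])
```

```text
(no output)
```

View pics/c6.png

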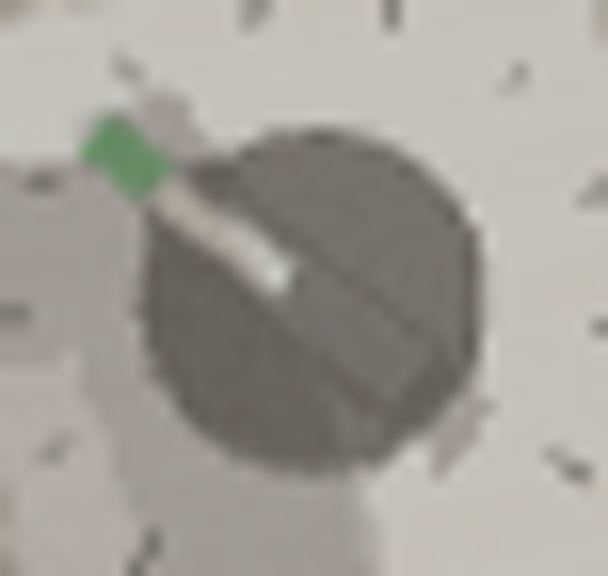

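Run:
```python
from h import *
d=cam("top"); P=lambda u,v,z: at_z(d,(u+.5)/16-.5+208,(v+.5)/16-.5+208,z)
a=lambda v: np.degrees(np.arctan2(v[1],v[0]))
c=P(313,300,.065); mk=P(127,155,.0625); w1,w2,e=P(170,192,.09),P(280,278,.09),P(408,382,.09)
print("axis",c,"barmid",(w1+e)/2,"bar",a(w1-e),a(w1-w2),"marker",a(mk-c),np.linalg.norm(mk-c),a(mk-(w1+e)/2))
# green centroid, dark skirt by segmentation
m=d["img"].astype(float); g=(m[...,1]>1.3*m[...,0])&(m[...,1]>1.2*m[...,2]); g[:,:205]=0; g[:205]=0; g[230:]=0; g[:,225:]=0
v,u=np.nonzero(g); G=at_z(d,u.mean(),v.mean(),.0625); print(len(u),G,a(G-c),a(G-(w1+e)/2))
```

```text
axis [0.52388129 0.14561941 0.065     ] barmid [0.52417483 0.14675906 0.09      ] bar 51.06195865010228 51.63041841639511 marker 51.745264284726275 0.04099242219340141 51.0620070175438
16 [0.54844222 0.17765985 0.0625    ] 52.5276563156197 51.85631321149519
```

The bar reads 51–53° and the clip 51–52.5°, so the dial is aligned within measurement error. One last overall look.

Run:
```python
from h import *
d=cam("scene"); save(d,"f.png",(90,120,420,310),2.4)
o=status.get_obs(); print(o["clock"],o["contact_force"])
```

```text
11.9 [ 0.03445835  0.85863744 -0.05011248]
```

View pics/f.png

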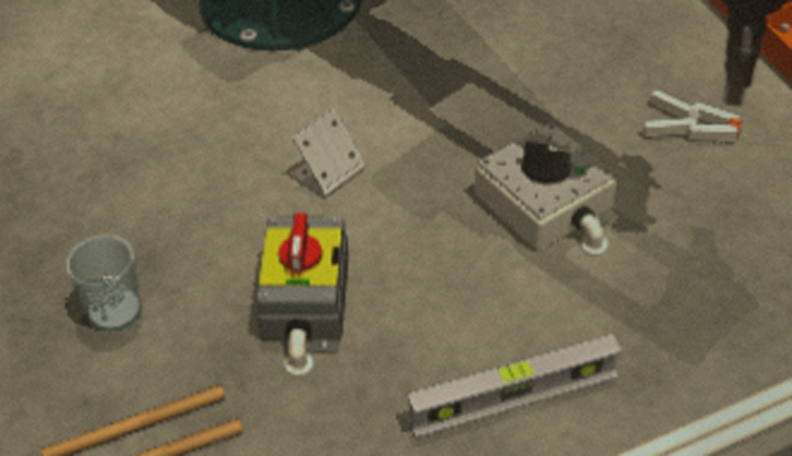

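The handle at (298,245) is ON, the dial at (550,158) points at the clip, and the loose things look as they did. The gripper, at top right, is clear.

```bash
python3 -c "
from workcell import bot
print(bot.hand_in())"
```

```text
the job is handed in; nothing more can be done
None
```

The isolator handle is at ON and the speed dial points at the green clip. I handed the job in at about 12 s on the robot's clock.

- **Isolator:** I turned the handle clockwise with the jaws loosely around it, then released it. The last picture shows its white-lined end at the green mark.
- **Regulator:** I gripped the dial and turned it clockwise by 0.62 rad. The last top view puts its bar at 51.1–51.6° and the clip at 51.1–52.5°. The gripper's own angle implied about 53.4° for the bar, so the readings differ by about 2°. I took that as measurement error and did not correct the dial.
- **Surroundings:** The clip reads as it did before the turn, within that error. The loose things in the last picture look undisturbed; I compared them by eye only. The highest force I read was about 7 N, and the gripper was clear of everything at the end.

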